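# Tip up the flush drip-box cover and hang it beside the other

### The arm

A 7-joint arm with a two-finger parallel gripper is mounted at the origin on a cart in front of the work surface, level with it; the furniture and walls round the work are solid. World frame = base frame: x ahead of the robot, y to its left, z up, the work surface at z = 0. Lengths are in m, angles in rad, forces in N, time in s.
With the tool pointing down it reaches from about 0.425 to 0.875 m from the base axis. Payload 4.7 kg.
Tool frame: the origin (TCP) lies midway between the tips of the shut fingers; the grasp point (between the pads) lies 19 mm behind it; z points along the fingers, y is the line along which they close (so a half turn about z gives the same grasp; the last joint's range is limited). The gripper opens to 87 mm and grips with 3 to 60 N. Pads are 19 mm wide; open, the fingers measure 117 mm over their backs; the gripper's body (75 mm by 190 mm) begins 51 mm behind the grasp point.
Start: joints at [1.202, 0.321, -0.07, 1.45, 0.023, 1.371, -0.057], TCP at [0.243, -0.603, 0.223] pointing down, gripper open.
Joint ranges: [-2.86, 2.86], [-0.3, 2.09], [-1.38, 1.24], [0.06, 2.45], [-1.56, 4.7], [0.09, 2.05], [-2.69, 2.69]. Speed limits (rad/s): [2.57, 2.57, 3.14, 3.14, 3.14, 3.14, 3.14].

### API

Orientations are given as a rotation vector (axis times angle).
In Python, from bench import ctrl gives the robot as it stands. The module is installed in compiled form; this text tells all that it offers.
- The arm moves only by the shell command python3 -m handwheel 'ROWS' [FORCE]. ROWS is JSON, a list of rows, each a list of 7 numbers: the finger opening in m, from 0 to 0.087, then the shift along the tool's x, y, z in m, then the turn, a rotation vector about the tool's x, y, z in degrees. A call has 1 to 12 rows; each row shifts and turns the commanded pose from where the row before left it, along the tool's axes as they then stand; what a row does not reach is not made up. A row lasts 1/8 s, in which the tool goes at most 62.5 mm and 10.7 degrees, less where a joint would pass 70% of its speed; a pose out of reach is approached as far as the arm can. A call is refused whole if a number of a shift passes 0.0625 or a number of a turn 10.7, either way. A call with a gripper value outside its range is refused whole. The fingers move at their own pace and stop on an object; FORCE is the grip in N (left out, the last holds). Time passes only in rows, so rows that do not move let the fingers close. It gives the time, the measured TCP pose, the force, the opening and the grip force at its end, in the units of the state.
- ctrl.get_state(): the state, without advancing time (a new reading comes with each control period).
- ctrl.get_image(name): name is "scene" or "top"; returns (picture, depth): 400x640x3 uint8, blue, green, red; 400x640 float32, m along the optical axis (not along the pixel's ray), 0 where there is no reading.
- ctrl.camera_info(name): a dict with "intrinsics" (3x3 intrinsics, pixels), "R" (3x3) and "t" (3): a world point X has camera coordinates R X + t. Camera axes: x right, y down, z forward; pixel columns grow to the right and rows downward; lengths in m; the calibration is good to about 2 mm. A picture is of the moment at which its call begins. camera_info takes no time and is no camera call.
- ctrl.close_job(): hands the job in; it is judged then, once.
The state is a dict: "time": time; "joint_positions": joint angles; "qd": joint speeds; "joint_torque": joint torques, N m; "position": TCP position; "tool_rot": TCP orientation; "ft_force": force on the tool from outside, world axes, zero at the start; "torque": the same for the moment, N m; "grip_width": opening from 0.0 (shut) to 1.0 (fully open); "grip_force": force on a finger pad.
Only numpy, scipy, OpenCV 4.12 (cv2) and the standard library are available. Lean on these libraries where they do the work, as an engineer would, in place of code of your own. Each camera call takes 0.05 s, during which the arm holds its last target. There are 200 camera calls.

### The job

Take the flush steel cover out of the white drip box for drying: press down its slatted end, over the sump, until the slotted end tips up and stays up, then grasp that raised end and lift the cover out. Hang it by its slot on the hook bar, nearer the bar's free end than the cover that already hangs there, leave it hanging still, and do not shift or dislodge that first cover. Do not push aside or knock over the bottle, the jar or the tin.

Things in the scene. Friction and masses are not known exactly. Their poses are not given: they have to be found in the camera images.
- drip_box: White plastic drip box, fixed, 133 x 120 x 55 mm, recessed on top; origin at its underside below the cover's middle (faces at x -65, +68, y +-60). Recess x -57 to +60, y +-52. +x, the sump end with a short grey spigot, points to the robot's left, turned up to 0.43 rad. Jar close to its +y side (near the robot), tall bottle to its -y side.
- ledge_edge (a point): In the box at 4, 0, 46 mm, axes as the box's: the edge on which the cover tips. Towards -x of it the recess floor is a flat ledge at z 46; towards +x a ramp falls at 50 degrees below level to the sump floor at z 4.
- cover: Loose flat steel cover, 110 (x) x 100 (y) x 9 mm, about 0.12 kg; origin at the centre of its underside. At the start it lies on the ledge, axes along the box's, its top flush with the rim (z 55); gaps of 2 mm (5 at the +x end), so no edge can be gripped. Rectangular through slot, 24 (x) x 44 (y) mm, at x -31 to -7, near its -x end.
- cover_press (a point): On the cover's top at 38, 0, 9 mm, amid four dark slats: press here, straight down. The cover turns about the ledge's edge; past about 30 degrees it falls onto the ramp by itself and stays there, leaning about 46 degrees from level. A closed fingertip 27 mm long along x, sunk 16 mm here, is enough; about 19 mm meets the ramp.
- cover_lift (a point): Middle of the cover's -x end (-55, 0, 4.5 mm), to be grasped across the 9 mm thickness once raised: then about 40 mm above the ledge, cover at 46 degrees, so tool about 44 degrees from vertical, pointing along the cover's +x. The slot begins 24 mm from this end: grip at most 16 mm deep. Open partly: the ledge lies below.
- cover_slot (a point): Centre of the cover's slot, mid thickness (cover frame -19, 0, 4.5 mm); axes as the cover's.
- hook_stand: Dark steel hook stand, fixed: foot 150 (x) x 100 (y) x 10 mm, origin under its centre; post at x +70, no higher than the bar. Flat level bar, 16 mm wide, 6 thick, top at z 140, from the post towards -x (to the robot's right, turned up to 0.43 rad), ending at x -70 in an upturned lip 6 mm thick, 8 mm above the bar's top. Tin at its -y side.
- hook_bar (a point): On the bar's top at the middle of its length (stand frame 0, 0, 140 mm), axes as the stand's. Nothing stands above the bar; but a wall shelf hangs over the back of the worktop, from 0.60 m in front of the robot's axis, its underside 0.48 m up: keep wrist and forearm clear of it.
- hung_cover: Loose second cover of the same shape, hanging upright by its slot across the bar near the post (x about +35 to +50 of the stand). Origin at the middle of the slot's upper edge, mid thickness, on the bar's top; z up, x through its thickness; it reaches 24 mm above and 86 mm below, 50 mm to either side.
- tall_bottle: Bystander: upright starch bottle, 61 mm across, 200 mm high, origin at its underside; leave alone.
- small_jar: Bystander: small jar with a dark cap, 44 mm across, 105 mm high, origin at its underside; leave alone.
- tin: Bystander: low food tin, 75 mm across, 58 mm high, origin at its underside; leave alone.
Not all that is in view belongs to the job. Leave any green look-alike of the hung_cover alone.

How it is judged:
On the way, in this order (a step that is already met when the one before it is completed fails the run):
1. the cover stands tipped up on the ramp, slotted end raised, with its middle still in the box and not held (angle between cover's own z axis and vertical between 0.7 and 1.1 rad and z of cover_slot in the frame of drip_box above 0.056 m and z of cover in the frame of drip_box below 0.056 m and horizontal distance between cover and drip_box below 0.025 m and contact force between the fingers and cover below 0.2 N), for 0.2 s.
2. the cover is lifted clear out of the box (height (world z) of cover above 0.13 m), for 0.1 s.
At the end, for the whole second after the job is handed in: The cover hangs still by its slot on the bar, between lip and first cover: slot centre 4 to 20 mm below the bar's top, within 18 mm of its centre line, at x -62 to +40 mm of the stand, upright within 0.2 rad; the first cover hangs still within 30 mm of its start (x of cover_slot in the frame of hook_stand between -0.062 and 0.04 m and y of cover_slot in the frame of hook_stand between -0.018 and 0.018 m and z of cover_slot in the frame of hook_stand between 0.12 and 0.136 m and angle between the x axis of cover and the z axis of hook_stand, either way round below 0.2 rad and linear speed of each of cover, hung_cover below 0.03 m/s and distance of hung_cover from where it was at the start of the episode below 0.03 m); the robot touches nothing.
It fails at once if the first cover is dislodged (moved over 40 mm) (distance of hung_cover from where it was at the start of the episode above 0.04 m).
It fails at once if the tall bottle is pushed over 25 mm or tipped over 0.4 rad (distance of tall_bottle from where it was at the start of the episode above 0.025 m or angle between tall_bottle's own z axis and vertical above 0.4 rad).
It fails at once if the small jar is pushed over 25 mm or tipped over 0.4 rad (distance of small_jar from where it was at the start of the episode above 0.025 m or angle between small_jar's own z axis and vertical above 0.4 rad).
It fails at once if the tin is pushed over 25 mm or tipped over 0.4 rad (distance of tin from where it was at the start of the episode above 0.025 m or angle between tin's own z axis and vertical above 0.4 rad).
It also fails if it takes over 67 s, if anything falls off the work surface, if the arm or the gripper's body presses on something with over 40 N, if the wrist force passes 120 N, or if a joint passes its speed limit or range.

## Working session

There is one attempt and no reset: what is moved stays moved. The work goes in short steps, Python scripts to look and compute and a shell command to move; the robot and the scene stay as the last step left them, time stands still between calls to the robot, and variables do not carry over. Pictures are saved under pics/ and viewed, at most 12 in all, crops included, and the job is handed in when it is done.

```bash
mkdir -p pics; python3 - <<'E'
from bench import ctrl
import cv2,numpy as np
for n in("scene","top"):
    im,d=ctrl.get_image(n); cv2.imwrite(f"pics/{n}0.png",im); np.savez(f"{n}0.npz",im=im,d=d)
    c=ctrl.camera_info(n); print(n,np.round(c["intrinsics"],1).tolist(),np.round(c["R"],3).tolist(),np.round(c["t"],3), (d>0).mean())
s=ctrl.get_state(); print(s)
E
```

```text
scene [[374.1, 0.0, 327.4], [0.0, 374.1, 195.8], [0.0, 0.0, 1.0]] [[-0.894, -0.447, 0.02], [-0.316, 0.6, -0.735], [0.316, -0.663, -0.678]] [0.486 0.136 1.069] 0.995703125
top [[504.8, 0.0, 319.4], [0.0, 504.8, 199.6], [0.0, 0.0, 1.0]] [[-0.001, -0.999, 0.051], [-0.992, -0.005, -0.127], [0.127, -0.05, -0.991]] [0.165 0.489 1.311] 0.99588671875
{'time': 0.1, 'joint_positions': array([ 1.20210233,  0.32175032, -0.07009034,  1.45154575,  0.02260269,
        1.37078558, -0.05687463]), 'qd': array([-1.89433237e-05, -1.24042037e-03, -2.15307312e-04, -4.41065907e-03,
        2.52502258e-04,  2.33674308e-03, -1.29303218e-04]), 'joint_torque': array([-3.05929370e-04, -4.92570877e+01, -4.05691685e-01, -3.13398385e+01,
       -6.41636783e-02,  3.95592581e-02,  4.98566487e-05]), 'position': array([ 0.2425594 , -0.60252065,  0.22157362]), 'tool_rot': array([-3.08258710e+00, -5.97403759e-01,  6.50888588e-04]), 'ft_force': array([ 0.24497603, -0.14376121,  0.34407838]), 'torque': array([ 0.00799013, -0.02386358, -0.06668329]), 'grip_force': 0.0, 'grip_width': 0.9982979591002606}
```

View pics/scene0.png

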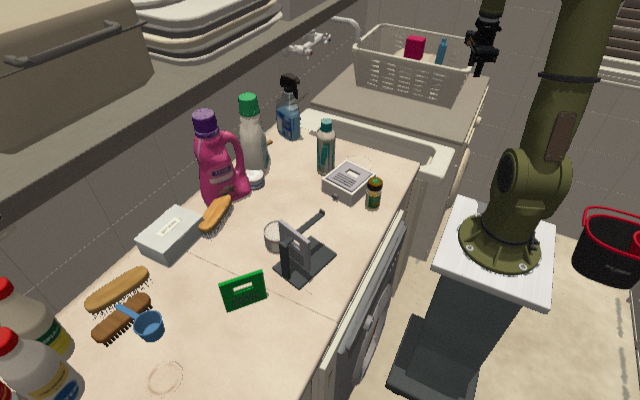

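View pics/top0.png

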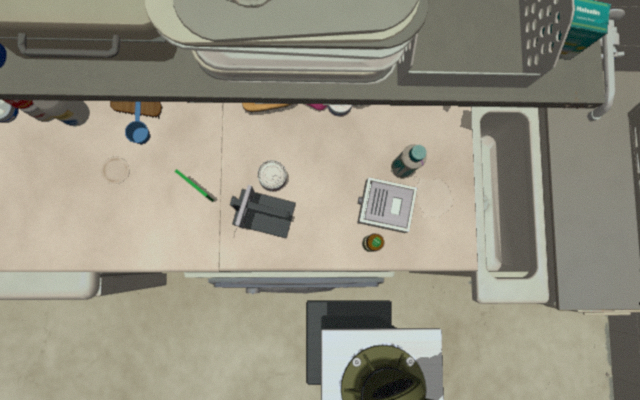

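The scene picture shows the box at about (348,182) and the stand at (305,255). In the top picture the box is at (388,204) with its slats to the left, the stand is at (265,212), the jar at (374,242), the bottle at (410,160) and the tin at (272,175). Next I'll enlarge these.

```bash
python3 - <<'E'
import cv2,numpy as np
t=np.load("top0.npz")["im"]; s=np.load("scene0.npz")["im"]
a=cv2.resize(t[165:250,220:430],None,fx=3.8,fy=3.8,interpolation=cv2.INTER_CUBIC)
b=cv2.resize(s[150:300,250:400],None,fx=1.8,fy=1.8,interpolation=cv2.INTER_CUBIC)
o=np.zeros((600,800,3),np.uint8); o[:a.shape[0],:a.shape[1]]=a[:,:800]; o[325:325+b.shape[0],:b.shape[1]]=b
cv2.imwrite("pics/crop0.png",o)
E
```

```text
(no output)
```

View pics/crop0.png

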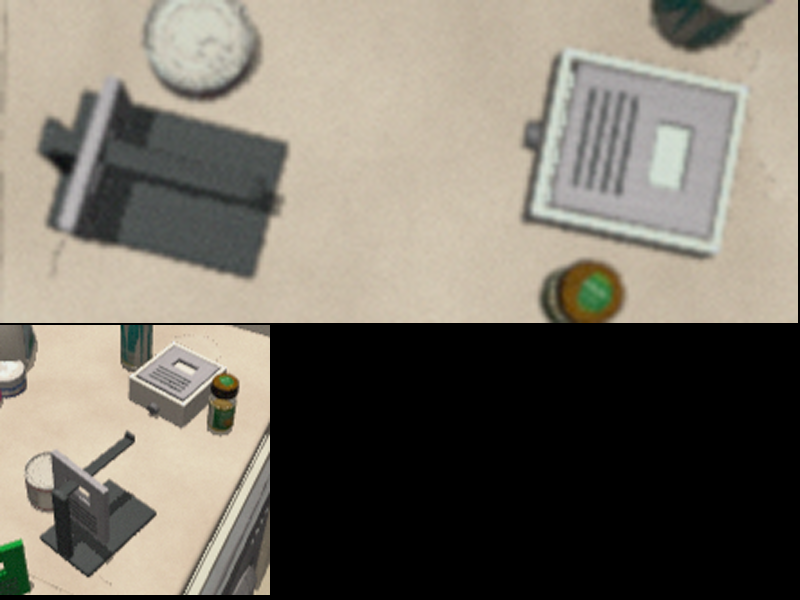

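```bash
cat >h.py <<'E'
import numpy as np,cv2
from bench import ctrl
from scipy.spatial.transform import Rotation as Ro
def cloud(n,im=None,d=None):
    if im is None: im,d=ctrl.get_image(n)
    c=ctrl.camera_info(n); K,R,t=[np.array(c[k]) for k in("intrinsics","R","t")]
    v,u=np.mgrid[:400,:640]
    P=np.stack([(u-K[0,2])/K[0,0]*d,(v-K[1,2])/K[1,1]*d,d],-1)-t
    return im,P@R          # R^T(X-t)
def ray(n,u,v,z):
    c=ctrl.camera_info(n); K,R,t=[np.array(c[k]) for k in("intrinsics","R","t")]
    o=-R.T@t; w=R.T@np.linalg.inv(K)@[u,v,1]; return o+w*(z-o[2])/w[2]
def rect(p):
    (c,s,a)=cv2.minAreaRect((p[:,:2]*1000).astype(np.float32)); return np.round(c,1),np.round(s,1),round(a,1)
E
python3 - <<'E'
from h import *
for n in("top","scene"):
    f=np.load(n+"0.npz"); im,P=cloud(n,f["im"],f["d"]); X,Y,Z=P[...,0],P[...,1],P[...,2]
    def rep(name,m):
        m=cv2.morphologyEx(m.astype(np.uint8),cv2.MORPH_OPEN,np.ones((2,2)))>0
        nn,l,st,_=cv2.connectedComponentsWithStats(m.astype(np.uint8))
        for i in range(1,nn):
            if st[i,4]>8:
                p=P[l==i]; print(n,name,st[i].tolist(),rect(p),"z",np.round(np.percentile(p[:,2],[2,50,98])*1000,1))
    R=(X>.3)&(X<.75)&(Y>-.2)&(Y<.45)
    rep("boxtop",R&(abs(Z-.055)<.008)&(Y<.1))
    rep("foot",R&(abs(Z-.01)<.005)&(Y>.1)&(im.max(2)<110))
    rep("bar",R&(Z>.12)&(Z<.155)&(Y>.1)&(im.max(2)<110))
    rep("hung",R&(Z>.155)&(Z<.18)&(Y>.1))
    rep("tall",R&(Z>.09)&(Y<.1))
    rep("tin",R&(abs(Z-.058)<.008)&(Y>.1)&(im.max(2)>110))
    rep("desk",R&(abs(Z)<.004)&(Y>.1)&(Y<.2))
E
```

```text
top boxtop [402, 174, 6, 3, 13] (array([553.8, -61.5]), array([ 3. , 20.2]), 0.5) z [22.4 47.5 57.3]
top boxtop [361, 178, 57, 55, 2087] (array([448. ,  72.7]), array([163.1, 378.4]), 15.5) z [ 0.5 54.1 59.9]
top foot [241, 191, 5, 9, 28] (array([491.7, 362.3]), array([44.1, 18.1]), 29.2) z [  5.7  10.1 166.5]
top foot [246, 194, 50, 44, 1121] (array([413.9, 285.7]), array([149.1, 157.7]), 75.5) z [  0.8   9.7 135.1]
top foot [234, 214, 5, 12, 26] (array([432.4, 378.3]), array([26.2, 33. ]), 72.3) z [  0.2  10.  166. ]
top bar [250, 189, 4, 8, 16] (array([494.8, 337.8]), array([ 0.9, 20.3]), 72.0) z [ 96.2 109.6 128. ]
top bar [232, 198, 11, 10, 81] (array([467. , 368.8]), array([27.7, 18.9]), 79.7) z [ 57.5 139.2 163. ]
top bar [247, 202, 44, 17, 297] (array([416. , 262.9]), array([186.9,  79.3]), 40.0) z [  7.3 139.2 148.5]
top hung [237, 186, 16, 41, 184] (array([468.4, 349.7]), array([ 15.8, 119.7]), 79.5) z [115.2 161.  167.7]
top tall [371, 0, 205, 109, 16211] (array([654. , -41.8]), array([263.1, 826.1]), 32.9) z [489.  517.1 721.9]
top tall [399, 145, 29, 29, 621] (array([487
[... 1610 characters left out ...]
ay([ 9.2, 45.6]), 33.8) z [531.  542.3 543.3]
scene tall [297, 80, 4, 5, 18] (array([ 824.2, -304.7]), array([ 12.8, 319.3]), 29.8) z [ 84.  240.6 250.2]
scene tall [318, 119, 19, 37, 571] (array([458.6, 204.9]), array([  57.4, 1428.7]), 24.2) z [-57.1 146.6 203.4]
scene tall [368, 178, 16, 13, 175] (array([372.9, -28.2]), array([159.1,  38.1]), 89.5) z [  2.5 105.2 110. ]
scene tin [264, 221, 17, 22, 283] (array([365.4, 557.8]), array([ 40.5, 730.3]), 37.5) z [ 53.1  56.5 151.9]
scene desk [243, 187, 77, 39, 1279] (array([377.1, 424.8]), array([223.5, 938.6]), 42.9) z [-1.   2.2 65. ]
scene desk [313, 207, 73, 48, 1472] (array([328. , 473.1]), array([209.4, 806.6]), 12.4) z [-4.2  1.9  5.3]
```

```bash
cat >>h.py <<'E'
def comps(P,m,mn=8):
    nn,l,st,_=cv2.connectedComponentsWithStats(m.astype(np.uint8),connectivity=4)
    return [(st[i].tolist(),P[l==i]) for i in range(1,nn) if st[i,4]>mn]
E
python3 - <<'E'
from h import *
for n in("top","scene"):
    f=np.load(n+"0.npz"); im,P=cloud(n,f["im"],f["d"]); X,Y,Z=P[...,0],P[...,1],P[...,2]
    def rep(name,m,mn=30):
        for st,p in comps(P,m,mn): print(n,name,st,rect(p),"mean",np.round(p.mean(0)*1000,1),"z",np.round(np.percentile(p[:,2],[5,95])*1000,1))
    R=(X>.3)&(X<.75)&(Y>-.2)&(Y<.45)
    B=R&(Y<.1)&(Z>.046)&(Z<.064)
    rep("boxtop",B)
    g=im.astype(int); white=(g.min(2)>205)
    rep("coverface",B&~white,80)
    rep("slot",R&(Y<.1)&(Z>.03)&(Z<.064)&white&(X>.43)&(X<.5),20)
    rep("foot",R&(abs(Z-.01)<.006)&(Y>.1)&(g.max(2)<110))
    rep("bar",R&(Z>.130)&(Z<.145)&(Y>.1)&(g.max(2)<110),15)
    rep("lip",R&(Z>.142)&(Z<.155)&(Y>.1)&(Y<.3),3)
    rep("hung",R&(Z>.156)&(Z<.18)&(Y>.1))
    rep("bottle",R&(Z>.18)&(Z<.22)&(Y<.1))
    rep("jar",R&(Z>.095)&(Z<.12)&(Y<.1)&(X<.45))
    rep("tin",R&(Z>.05)&(Z<.066)&(Y>.1)&(g.max(2)>110)&(X>.48))
E
```

```text
top boxtop [394, 163, 13, 13, 39] (array([563.8, -43.3]), array([43.1, 10.8]), 47.1) mean [563.2 -42.2  53.9] z [47.  63.4]
top boxtop [359, 177, 58, 55, 2142] (array([475. , -13.1]), array([133.6, 120.3]), 78.0) mean [474.7 -13.1  54.2] z [48.8 58.9]
top coverface [359, 177, 58, 55, 2097] (array([475. , -13.1]), array([133.6, 120.3]), 78.0) mean [474.7 -12.9  54.3] z [49.4 58.9]
top slot [392, 199, 8, 14, 74] (array([471.1, -33.3]), array([15.4, 35.6]), 76.8) mean [471.5 -33.   45.9] z [41.4 49.1]
top foot [239, 189, 6, 11, 32] (array([505.9, 372.1]), array([ 8.9, 26.3]), 73.2) mean [504.9 372.1   9. ] z [ 5.1 13.4]
top foot [244, 193, 51, 45, 1236] (array([449.9, 297.2]), array([115.7,  97.9]), 75.3) mean [446.3 297.3   9.9] z [ 5.7 14.3]
top foot [233, 211, 6, 14, 31] (array([442.6, 389.5]), array([ 7.1, 37. ]), 77.2) mean [442.  389.1  10. ] z [ 5.8 14.5]
top bar [230, 196, 12, 10, 81] (array([468.8, 373. ]), array([24.1, 22.4]), 74.8) mean [469.3 373.6 139.5] z [135.8 142.9]
top bar [246, 201, 42, 17, 267] (array([451.2, 298.8]), array([100. ,  16.3]), 75.7) mean [450.9 299.4 13
[... 2068 characters left out ...]
 282.3]), array([6.5, 2. ]), 82.1) mean [446.7 282.4 142.9] z [142.6 143.1]
scene lip [309, 222, 3, 2, 4] (array([447.1, 293.4]), array([5.5, 2.5]), 55.4) mean [447.2 293.3 143. ] z [142.2 144. ]
scene hung [278, 219, 33, 27, 211] (array([459.6, 351.2]), array([ 11.1, 101.5]), 73.2) mean [457.6 352.9 163.8] z [157.5 167.1]
scene bottle [321, 118, 11, 13, 124] (array([582.1, -59.5]), array([31.3, 40.6]), 27.3) mean [579.8 -54.6 195.9] z [182.5 203.7]
scene jar [367, 177, 16, 12, 153] (array([375.7,  29.2]), array([42., 43.]), 2.5) mean [374.5  32.9 105.4] z [ 97.5 109.5]
scene tin [263, 220, 17, 22, 283] (array([566.9, 297.9]), array([41.9, 77.1]), 35.8) mean [564.7 297.1  56.7] z [54.1 59.6]
```

```bash
cat >>h.py <<'E'
BO=np.array([.4747,-.0146,0]); BY=np.radians(78.0)
SO=np.array([.455,.313,0]); SY=np.radians(75.5)
def W(o,yaw,p): return o+Ro.from_euler('z',yaw).apply(p)
def toolR(yaw,tilt=0,sgn=1):
    """tool z down, tilted so it points along +x of the yaw frame by tilt (deg from vertical); tool y = sgn * (x-ish) axis"""
    t=np.radians(tilt); z=np.array([np.sin(t),0,-np.cos(t)]); y=sgn*np.array([np.cos(t),0,np.sin(t)])
    return Ro.from_euler('z',yaw)*Ro.from_matrix(np.c_[np.cross(y,z),y,z])
def to(p,R):
    s=ctrl.get_state(); R0=Ro.from_rotvec(s["tool_rot"])
    print("t",round(s["time"],2),"pos",np.round(s["position"],4),"j",np.round(s["joint_positions"],2),"F",np.round(s["ft_force"],1),"w",round(s["grip_width"]*.087,4),"gf",round(s["grip_force"],1))
    d=np.array(p)-s["position"]
    print("shift now(mm)",np.round(R0.inv().apply(d)*1000,1),"turn",np.round(np.degrees((R0.inv()*R).as_rotvec()),1),"shift after turn",np.round(R.inv().apply(d)*1000,1))
E
python3 -m handwheel '[[0,0,0,-0.06,0,0,0],[0,0,0,-0.06,0,0,0],[0,0.038,-0.041,0,0,0,0],[0,0.038,-0.041,0,0,0,0],[0,0.038,-0.041,0,0,0,0],[0,0.038,-0.041,0,0,0,0],[0,0.038,-0.041,0,0,0,0],[0,0.038,-0.041,0,0,0,0]]'
python3 - <<'E'
from h import *
for s in(1,-1): to(W(BO,BY,[.038,0,.1]),toolR(BY,0,s))
E
```

```text
time: 1.1
position: [0.3627, -0.2877, 0.3422]
tool_rot: [3.084, 0.598, -0.001]
ft_force: [1.1, -0.8, 0.1]
grip_width: 0.168
grip_force: 0.0
t 1.1 pos [ 0.3627 -0.2877  0.3422] j [ 0.94 -0.1  -0.3   1.68 -0.03  1.56 -0.54] F [ 1.1 -0.8  0.1] w 0.0146 gf 0.0
shift now(mm) [ 227.2 -243.   242.2] turn [  -0.     0.  -146.1] shift after turn [-52.8 328.4 242.2]
t 1.1 pos [ 0.3627 -0.2877  0.3422] j [ 0.94 -0.1  -0.3   1.68 -0.03  1.56 -0.54] F [ 1.1 -0.8  0.1] w 0.0146 gf 0.0
shift now(mm) [ 227.2 -243.   242.2] turn [ 0.   0.  33.9] shift after turn [  52.8 -328.4  242.2]
```

```bash
python3 -m handwheel '[[0,0,0,0,0,0,8.5],[0,0,0,0,0,0,8.5],[0,0,0,0,0,0,8.5],[0,0,0,0,0,0,8.4],[0,0.0088,-0.0547,0,0,0,0],[0,0.0088,-0.0547,0,0,0,0],[0,0.0088,-0.0547,0,0,0,0],[0,0.0088,-0.0547,0,0,0,0],[0,0.0088,-0.0547,0,0,0,0],[0,0.0088,-0.0547,0,0,0,0],[0,0,0,0,0,0,0],[0,0,0,0,0,0,0]]'
python3 - <<'E'
from h import *
to(W(BO,BY,[.038,0,.075]),toolR(BY,0,-1))
E
```

```text
time: 2.6
position: [0.4818, 0.0199, 0.3421]
tool_rot: [3.124, -0.328, -0.001]
ft_force: [0.6, -1.3, 0.2]
grip_width: 0.006
grip_force: 0.0
t 2.6 pos [0.4818 0.0199 0.3421] j [ 0.7  -0.06 -0.75  1.63 -0.04  1.56 -1.83] F [ 0.6 -1.3  0.2] w 0.0006 gf 0.0
shift now(mm) [  0.4  -3.  267.1] turn [0. 0. 0.] shift after turn [ 2.000e-01 -2.800e+00  2.671e+02]
```

```bash
python3 -m handwheel '[[0,0,-0.003,0.053,0,0,0],[0,0,0,0.053,0,0,0],[0,0,0,0.053,0,0,0],[0,0,0,0.053,0,0,0],[0,0,0,0.050,0,0,0],[0,0,0,0,0,0,0],[0,0,0,0,0,0,0]]'
python3 - <<'E'
from h import *
to(W(BO,BY,[.038,0,.039]),toolR(BY,0,-1))
f,P=cloud("top"); cv2.imwrite("pics/top1.png",cv2.resize(f[165:260,320:450],None,fx=4.5,fy=4.5))
E
```

```text
time: 3.48
position: [0.4839, 0.0226, 0.0821]
tool_rot: [3.124, -0.33, 0.003]
ft_force: [0.2, 0.4, 0.4]
grip_width: 0.004
grip_force: 0.0
t 3.48 pos [0.4839 0.0226 0.0821] j [ 0.64  0.15 -0.79  2.    0.13  1.04 -1.98] F [0.2 0.4 0.4] w 0.0004 gf 0.0
shift now(mm) [-1.3  0.3 43.1] turn [-0.  -0.1 -0.1] shift after turn [-1.2  0.3 43.1]
```

View pics/top1.png

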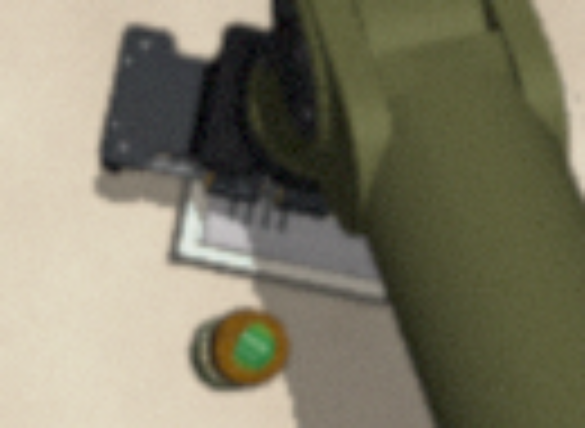

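The picture shows the closed fingers over the slats, at about crop (250,205). The jar is clear at (245,345).

```bash
python3 -m handwheel '[[0,-0.001,0,0.015,0,0,0],[0,0,0,0.008,0,0,0],[0,0,0,0.006,0,0,0],[0,0,0,0.006,0,0,0],[0,0,0,0.006,0,0,0],[0,0,0,0,0,0,0],[0,0,0,0,0,0,0]]'
python3 - <<'E'
from h import *
to(W(BO,BY,[.038,0,.039]),toolR(BY,0,-1))
E
```

```text
time: 4.4
position: [0.4819, 0.0237, 0.0396]
tool_rot: [-3.124, 0.327, -0.0]
ft_force: [0.5, -0.1, -0.4]
grip_width: 0.006
grip_force: 0.0
t 4.4 pos [0.4819 0.0237 0.0396] j [ 0.62  0.22 -0.78  2.03  0.19  0.96 -2.04] F [ 0.5 -0.1 -0.4] w 0.0005 gf 0.0
shift now(mm) [0.9 0.9 0.6] turn [-0. -0.  0.] shift after turn [0.9 0.9 0.6]
```

```bash
python3 -m handwheel '[[0,0,0,-0.03,0,0,0],[0,0,0,-0.05,0,0,0],[0,0,0,-0.06,0,0,0],[0,0,0,-0.06,0,0,0],[0,0,0,-0.06,0,0,0],[0,0,0,0,0,0,0],[0,0,0,0,0,0,0],[0,0,0,0,0,0,0]]'
python3 - <<'E'
from h import *
im,P=cloud("scene"); X,Y,Z=P[...,0],P[...,1],P[...,2]
np.savez("s1.npz",im=im,P=P)
cv2.imwrite("pics/s1.png",cv2.resize(im[130:250,280:420],None,fx=4.5,fy=4.5))
b=np.einsum('...i,ij->...j',P-BO,Ro.from_euler('z',BY).as_matrix())*1000
m=(abs(b[...,1])<48)&(b[...,0]>-62)&(b[...,0]<60)&(b[...,2]>59)&(b[...,2]<110)
p=b[m]; print(len(p)); q=p[abs(p[:,1])<40]
for z in range(58,100,4):
    r=p[(p[:,2]>=z)&(p[:,2]<z+4)]
    if len(r): print(z,len(r),np.round([r[:,0].min(),np.median(r[:,0]),r[:,0].max(),r[:,1].min(),r[:,1].max()],1))
E
```

```text
time: 5.4
position: [0.4809, 0.0236, 0.298]
tool_rot: [3.124, -0.327, -0.004]
ft_force: [-0.1, 0.2, -0.3]
grip_width: -0.002
grip_force: 0.0
308
58 24 [-60.7   1.6   4.9 -47.6  47.8]
62 29 [-14.   -1.7   3.9 -45.6  47.1]
66 31 [-18.8  -7.   -0.8 -47.   47.6]
70 37 [-18.3 -11.2  -1.  -47.2  47.3]
74 59 [-22.6 -15.2  -6.7 -47.3  47. ]
78 43 [-29.5 -19.8 -13.9 -46.6  47.2]
82 50 [-28.2 -22.3 -13.9 -48.   47.9]
86 33 [-28.7 -25.9 -19.8 -47.   46.2]
90 2 [-25.2 -24.9 -24.5 -13.3   2.7]
```

View pics/s1.png

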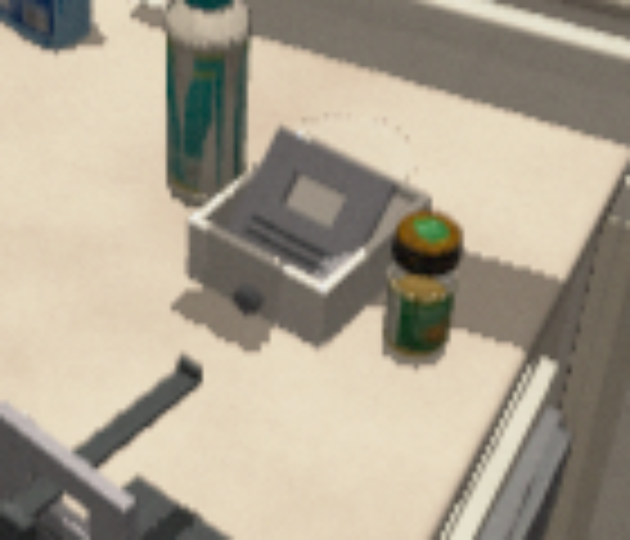

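The cover is tipped up. Its raised edge is at crop (280,130)–(430,200), its slot at (315,200), and the jar and bottle are undisturbed. Next I'll fit the face plane and tilt the tool.

```bash
python3 - <<'E'
from h import *
f=np.load("s1.npz"); P=f["P"]
b=np.einsum('...i,ij->...j',P-BO,Ro.from_euler('z',BY).as_matrix())*1000
m=(abs(b[...,1])<42)&(b[...,0]>-30)&(b[...,0]<5)&(b[...,2]>62)&(b[...,2]<86)
p=b[m]
for _ in range(5):
    c=p.mean(0); n=np.linalg.svd(p-c)[2][2]; n*=np.sign(n[2]); r=abs((p-c)@n); p=p[r<np.maximum(2,r.std()*2)]
print("c",c.round(1),"n",n.round(3),"tilt",np.degrees(np.arccos(n[2])).round(1),len(p))
a=np.radians(46); e=np.array([-.0286,0,.0855]); d=np.array([np.cos(a),0,-np.sin(a)])
to(W(BO,BY,e-.06*d),toolR(BY,44,-1))
to(W(BO,BY,e-.06*d),toolR(BY,44,1))
E
python3 -m handwheel '[[0.03,0,0.04,0,0,0,0],[0.03,0,0.04,0,0,0,0]]'
```

```text
c [-14.7   1.8  75.9] n [ 0.644 -0.002  0.765] tilt 40.1 135
t 5.45 pos [0.4809 0.0236 0.298 ] j [ 0.72 -0.05 -0.78  1.71 -0.04  1.48 -1.84] F [-0.  -0.5 -0.2] w 0.0009 gf 0.0
shift now(mm) [  2.2 108.9 169.4] turn [44.   0.2 -0. ] shift after turn [  1.9 196.   46.2]
t 5.45 pos [0.4809 0.0236 0.298 ] j [ 0.72 -0.05 -0.78  1.71 -0.04  1.48 -1.84] F [-0.  -0.5 -0.2] w 0.0009 gf 0.0
shift now(mm) [  2.2 108.9 169.4] turn [  0.2 -67.4 166.9] shift after turn [  -1.9 -196.    46.2]
time: 5.7
position: [0.4644, -0.0552, 0.2984]
tool_rot: [-3.124, 0.325, 0.003]
ft_force: [-0.1, -0.4, -0.1]
grip_width: 0.155
grip_force: 0.0
```

```bash
python3 -m handwheel '[[0.03,0,0,0,8.8,0,0],[0.03,0,0,0,8.8,0,0],[0.03,0,0,0,8.8,0,0],[0.03,0,0,0,8.8,0,0],[0.03,0,0,0,8.8,0,0],[0.03,0,0,0,0,0,0],[0.03,0,0,0,0,0,0]]'
python3 - <<'E'
from h import *
a=np.radians(46); e=np.array([-.0286,0,.0855]); d=np.array([np.cos(a),0,-np.sin(a)])
to(W(BO,BY,e-.06*d),toolR(BY,44,-1))
E
```

```text
time: 6.58
position: [0.4653, -0.0536, 0.2996]
tool_rot: [-2.365, 0.246, -0.099]
ft_force: [0.5, 0.9, 0.8]
grip_width: 0.345
grip_force: 0.0
t 6.58 pos [ 0.4653 -0.0536  0.2996] j [ 0.98  0.06 -0.41  1.81 -0.68  1.59 -1.11] F [0.5 0.9 0.8] w 0.03 gf 0.0
shift now(mm) [  1.1 140.3 102.2] turn [0.1 0.1 0.1] shift after turn [  1.1 140.4 102. ]
```

```bash
python3 -m handwheel '[[0.03,0.001,0.047,0.034,0,0,0],[0.03,0,0.047,0.034,0,0,0],[0.03,0,0.046,0.034,0,0,0],[0.03,0,0,0,0,0,0],[0.03,0,0,0,0,0,0],[0.03,0,0,0,0,0,0]]'
python3 - <<'E'
from h import *
a=np.radians(46); e=np.array([-.0286,0,.0855]); d=np.array([np.cos(a),0,-np.sin(a)])
to(W(BO,BY,e+.014*d),toolR(BY,44,-1))
im,P=cloud("top"); np.savez("t2.npz",im=im,P=P)
i2,P2=cloud("scene")
cv2.imwrite("pics/g2.png",np.hstack([cv2.resize(im[150:250,330:430],(400,400)),cv2.resize(i2[120:220,300:400],(400,400))]))
E
```

```text
time: 7.32
position: [0.4616, -0.0842, 0.1315]
tool_rot: [-2.366, 0.244, -0.105]
ft_force: [0.6, -0.3, 0.7]
grip_width: 0.349
grip_force: 0.0
t 7.33 pos [ 0.4616 -0.0842  0.1315] j [ 0.98  0.27 -0.39  1.95 -0.62  1.32 -0.91] F [ 0.6 -0.3  0.7] w 0.0303 gf 0.0
shift now(mm) [-1.8  1.4 76.4] turn [ 0.1 -0.1  0.3] shift after turn [-1.6  1.6 76.4]
```

View pics/g2.png

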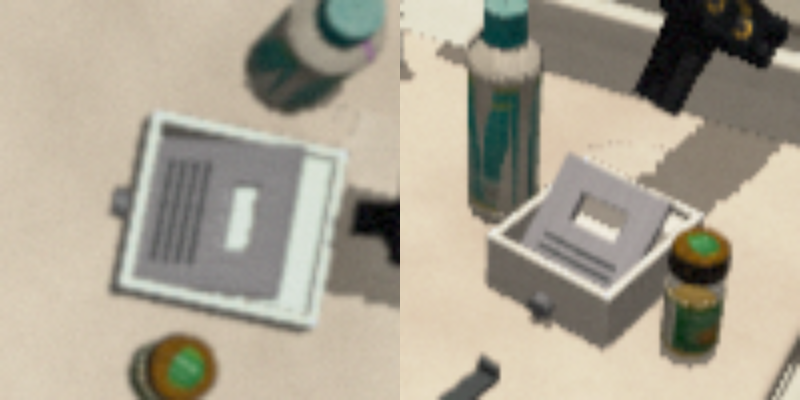

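The cover is fully visible in the top view, with its raised end at crop column about 300. The fingertips wait to the right of it at (365,215). I'll fit the plane from this view.

```bash
python3 - <<'E'
from h import *
f=np.load("t2.npz"); P=f["P"]
b=np.einsum('...i,ij->...j',P-BO,Ro.from_euler('z',BY).as_matrix())*1000
m=(abs(b[...,1])<44)&(b[...,0]>-26)&(b[...,0]<48)
p=b[m]; q=p
for k in(15,8,4,3,3):
    c=np.median(q,0) if k==15 else q.mean(0)
    n=np.linalg.svd(q-q.mean(0))[2][2] if k<15 else np.array([.7,0,.71]); n*=np.sign(n[2])
    q=p[abs((p-c)@n)<k]
print("c",c.round(1),"n",n.round(3),"tilt",np.degrees(np.arccos(n[2])).round(1),len(q))
p=b[(abs(b[...,1])<50)&(b[...,0]>-50)&(b[...,0]<60)]
q=p[abs((p-c)@n)<4]; u=np.array([n[2],0,-n[0]]); s=(q-c)@u
for y in(-40,-25,0,25,40):
    t=s[abs(q[:,1]-y)<8]; e=c+u*t.min(); print(y,"end top edge",e.round(1),"len",(t.max()-t.min()).round(1),"mid end",(e-4.5*n).round(1))
print("y range",q[:,1].min(),q[:,1].max())
E
```

```text
c [11.1 -0.1 51.3] n [ 0.69  -0.002  0.723] tilt 43.7 793
-40 end top edge [-26.1  -0.1  86.7] len 113.6 mid end [-29.2  -0.1  83.5]
-25 end top edge [-26.1  -0.1  86.8] len 113.1 mid end [-29.3  -0.1  83.6]
0 end top edge [-26.9  -0.1  87.5] len 115.4 mid end [-30.   -0.1  84.3]
25 end top edge [-27.6  -0.1  88.2] len 113.8 mid end [-30.7  -0.1  84.9]
40 end top edge [-27.7  -0.1  88.3] len 113.8 mid end [-30.8  -0.1  85. ]
y range -49.94399635833554 49.94248105445964
```

```bash
python3 -m handwheel '[[0.03,-0.002,0.0015,0.02,0,0,0],[0.03,0,0,0.02,0,0,0],[0.03,0,0,0.015,0,0,0],[0.03,0,0,0.01,0,0,0],[0.03,0,0,0.01,0,0,0],[0.03,0,0,0,0,0,0],[0.03,0,0,0,0,0,0]]'
python3 - <<'E'
from h import *
a=np.radians(46); e=np.array([-.0286,0,.0855]); d=np.array([np.cos(a),0,-np.sin(a)])
to(W(BO,BY,e+.014*d),toolR(BY,44,-1))
E
```

```text
time: 8.3
position: [0.4688, -0.0341, 0.0741]
tool_rot: [-2.363, 0.248, -0.101]
ft_force: [-0.6, -0.4, -0.1]
grip_width: 0.345
grip_force: 0.0
t 8.3 pos [ 0.4688 -0.0341  0.0741] j [ 0.93  0.33 -0.42  2.04 -0.66  1.16 -0.89] F [-0.6 -0.4 -0.1] w 0.03 gf 0.0
shift now(mm) [ 1.7 -2.   0. ] turn [ 0. -0.  0.] shift after turn [ 1.7 -2.   0. ]
```

```bash
python3 -m handwheel '[[0.03,0.001,-0.002,0,0,0,0],[0.03,0,0,0,0,0,0],[0,0,0,0,0,0,0],[0,0,0,0,0,0,0],[0,0,0,0,0,0,0],[0,0,0,0,0,0,0],[0,0,0,0,0,0,0],[0,0,0,0,0,0,0]]' 35
python3 - <<'E'
from h import *
to([0,0,0],toolR(BY,44,-1))
E
```

```text
time: 9.3
position: [0.4699, -0.0324, 0.0754]
tool_rot: [-2.363, 0.248, -0.1]
ft_force: [0.4, 0.2, 1.0]
grip_width: 0.099
grip_force: 35.0
t 9.3 pos [ 0.4699 -0.0324  0.0754] j [ 0.93  0.32 -0.43  2.03 -0.66  1.16 -0.9 ] F [0.4 0.2 1. ] w 0.0086 gf 35.0
shift now(mm) [-466.4   99.6    8.6] turn [-0.  0.  0.] shift after turn [-466.3   99.8    8.4]
```

```bash
python3 -m handwheel '[[0,0,0,-0.015,0,0,0],[0,0,0,-0.02,0,0,0],[0,0,0,-0.03,0,0,0],[0,0,0,-0.03,0,0,0],[0,0,-0.03,-0.031,0,0,0],[0,0,-0.035,-0.036,0,0,0],[0,0,-0.035,-0.036,0,0,0],[0,0,-0.035,-0.036,0,0,0],[0,0,0,0,0,0,0],[0,0,0,0,0,0,0],[0,0,0,0,0,0,0]]'
python3 - <<'E'
from h import *
to([.38,.26,.34],toolR(SY,0,-1))
E
```

```text
time: 10.68
position: [0.4555, -0.0965, 0.336]
tool_rot: [-2.362, 0.249, -0.097]
ft_force: [0.1, 1.2, -1.6]
grip_width: 0.101
grip_force: 34.9
t 10.68 pos [ 0.4555 -0.0965  0.336 ] j [ 1.02  0.08 -0.38  1.72 -0.66  1.69 -1.11] F [ 0.1  1.2 -1.6] w 0.0088 gf 34.9
shift now(mm) [-148.  -241.9  229. ] turn [-44.    1.1   2.3] shift after turn [-162.4 -326.3   -4. ]
```

```bash
python3 -m handwheel '[[0,0,0,0,-8.8,0.2,0.45],[0,0,0,0,-8.8,0.2,0.45],[0,0,0,0,-8.8,0.2,0.45],[0,0,0,0,-8.8,0.2,0.45],[0,0,0,0,-8.8,0.2,0.45],[0,0,0,0,0,0,0],[0,0,0,0,0,0,0],[0,0,0,0,0,0,0]]'
python3 - <<'E'
from h import *
to(W(SO,SY,[-.12,0,.30]),toolR(SY,0,-1))
im,P=cloud("scene"); np.savez("s3.npz",im=im,P=P)
s=ctrl.get_state(); R=Ro.from_rotvec(s["tool_rot"])
q=np.einsum('...i,ij->...j',P-s["position"],R.as_matrix())*1000   # tool frame
m=(abs(q[...,0])<60)&(abs(q[...,1])<12)&(q[...,2]>2)&(q[...,2]<120)
v,u=np.nonzero(m); print(m.sum(),u.min(),u.max(),v.min(),v.max())
p=q[m]
for z in range(2,110,6):
    r=p[(p[:,2]>=z)&(p[:,2]<z+6)]
    if len(r): print(z,len(r),"x",r[:,0].min().round(1),r[:,0].max().round(1),"central",(abs(r[:,0])<15).sum(),"y",np.median(r[:,1]).round(1))
cv2.imwrite("pics/s3.png",cv2.resize(im[v.min()-40:v.max()+25,u.min()-30:u.max()+30],None,fx=4,fy=4))
E
```

```text
time: 11.68
position: [0.4556, -0.0985, 0.3365]
tool_rot: [-3.114, 0.399, 0.001]
ft_force: [-0.3, -0.7, -0.8]
grip_width: 0.099
grip_force: 34.9
t 11.68 pos [ 0.4556 -0.0985  0.3365] j [ 0.83 -0.1  -0.61  1.67 -0.06  1.55 -1.61] F [-0.3 -0.7 -0.8] w 0.0086 gf 34.9
shift now(mm) [-104.  -278.1   37.1] turn [-0.1  0.  -0.1] shift after turn [-103.6 -278.3   36.5]
838 356 388 80 120
2 67 x -48.0 48.9 central 16 y -2.3
8 38 x -48.4 50.8 central 4 y -2.8
14 44 x -47.2 52.9 central 0 y -2.5
20 36 x -47.4 50.9 central 0 y -2.6
26 41 x -47.6 54.9 central 0 y -2.2
32 71 x -47.9 53.7 central 30 y -2.6
38 56 x -47.1 53.5 central 14 y -2.9
44 65 x -47.8 53.0 central 17 y -2.7
50 56 x -48.1 48.6 central 19 y -3.3
56 58 x -48.4 50.6 central 15 y -3.3
62 54 x -48.3 50.0 central 15 y -3.2
68 60 x -49.0 54.6 central 18 y -3.7
74 54 x -47.8 54.4 central 17 y -3.5
80 53 x -47.0 55.4 central 13 y -3.8
86 61 x -47.5 49.9 central 19 y -3.4
92 24 x -46.4 49.7 central 5 y -2.5
```

View pics/s3.png

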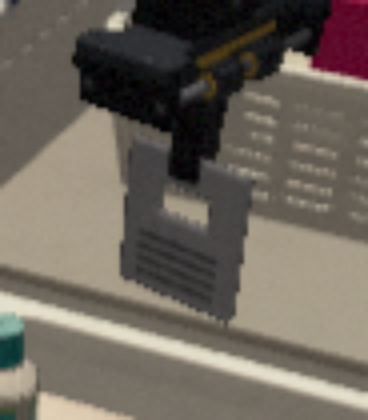

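The cover hangs straight in the fingers. The slot runs from 9 to 33 mm below the TCP and the lower end is at about 95 mm, as expected. I'll move to the bar's free end.

```bash
python3 -m handwheel '[[0,-0.0208,-0.0556,0,0,0,0],[0,-0.0208,-0.0556,0,0,0,0],[0,-0.0208,-0.0556,0,0,0,0],[0,-0.0208,-0.0556,0,0,0,0],[0,-0.0208,-0.0556,0,0,0,0],[0,0,0,0.05,0,0,0],[0,0,0,0.05,0,0,0],[0,0,0,0.05,0,0,0],[0,0,0,0.02,0,0,0],[0,0,0,0,0,0,0],[0,0,0,0,0,0,0],[0,0,0,0,0,0,0]]'
python3 - <<'E'
from h import *
to(W(SO,SY,[-.09,0,.163]),toolR(SY,0,-1))
im,P=cloud("scene"); i2,P2=cloud("top")
s=ctrl.get_state(); R=Ro.from_rotvec(s["tool_rot"])
for n,Q in(("scene",P),("top",P2)):
    q=np.einsum('...i,ij->...j',Q-s["position"],R.as_matrix())*1000
    m=(abs(q[...,0])<60)&(abs(q[...,1])<12)&(q[...,2]>-20)&(q[...,2]<120)
    w=Q[m]; st=((w-SO)@Ro.from_euler('z',SY).as_matrix())*1000
    print(n,len(st),np.percentile(st,[2,50,98],axis=0).round(1).tolist())
cv2.imwrite("pics/g4.png",np.hstack([cv2.resize(im[150:290,260:400],(400,400)),cv2.resize(i2[140:260,220:340],(400,400))]))
E
```

```text
time: 13.22
position: [0.4257, 0.1986, 0.1685]
tool_rot: [-3.117, 0.394, -0.006]
ft_force: [-0.3, 0.3, -0.8]
grip_width: 0.101
grip_force: 34.9
t 13.22 pos [0.4257 0.1986 0.1685] j [ 0.6   0.01 -1.08  1.93  0.01  1.21 -2.31] F [-0.3  0.3 -0.8] w 0.0088 gf 34.9
shift now(mm) [ -0.3 -28.1   5.5] turn [-0.  -0.2  0.1] shift after turn [ -0.3 -28.1   5.5]
scene 827 [[-123.6, -49.6, 75.4], [-114.9, 11.2, 126.7], [-107.3, 46.5, 184.2]]
top 24 [[-121.6, 33.6, 75.8], [-115.5, 47.2, 154.6], [-111.7, 48.5, 184.1]]
```

View pics/g4.png

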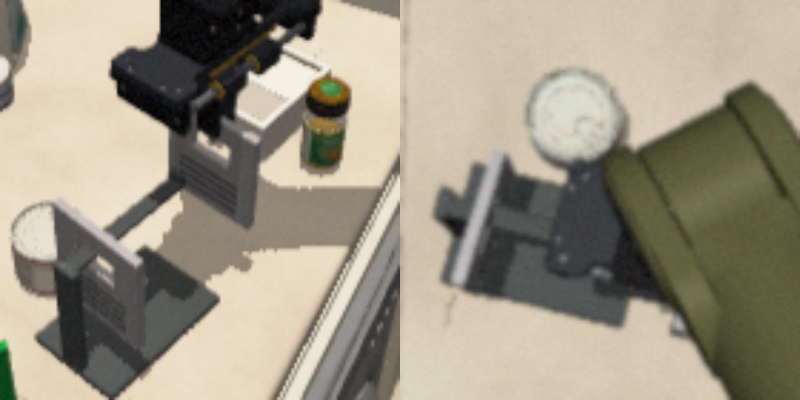

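In both views the cover stands upright just off the lip, with the slot in line with the bar; the first cover, the tin and the jar are untouched. I'll thread it slowly.

```bash
python3 -m handwheel '[[0,0,0,0.005,0,0,0],[0,0,0,0,0,0,0],[0,0,-0.015,0,0,0,0],[0,0,-0.015,0,0,0,0],[0,0,-0.015,0,0,0,0],[0,0,0,0,0,0,0],[0,0,0,0,0,0,0]]'
python3 - <<'E'
from h import *
to(W(SO,SY,[-.035,0,.163]),toolR(SY,0,-1))
im,P=cloud("scene")
cv2.imwrite("pics/g5.png",cv2.resize(im[180:290,260:370],(600,600),interpolation=cv2.INTER_CUBIC))
E
```

```text
time: 14.2
position: [0.4357, 0.2415, 0.162]
tool_rot: [3.116, -0.393, 0.001]
ft_force: [0.1, -0.6, -1.0]
grip_width: 0.096
grip_force: 34.9
t 14.2 pos [0.4357 0.2415 0.162 ] j [ 0.5   0.14 -1.12  1.87  0.14  1.21 -2.49] F [ 0.1 -0.6 -1. ] w 0.0084 gf 34.9
shift now(mm) [  0.9 -39.1  -1. ] turn [ 0.1 -0.1  0.1] shift after turn [  0.8 -39.1  -1. ]
```

View pics/g5.png

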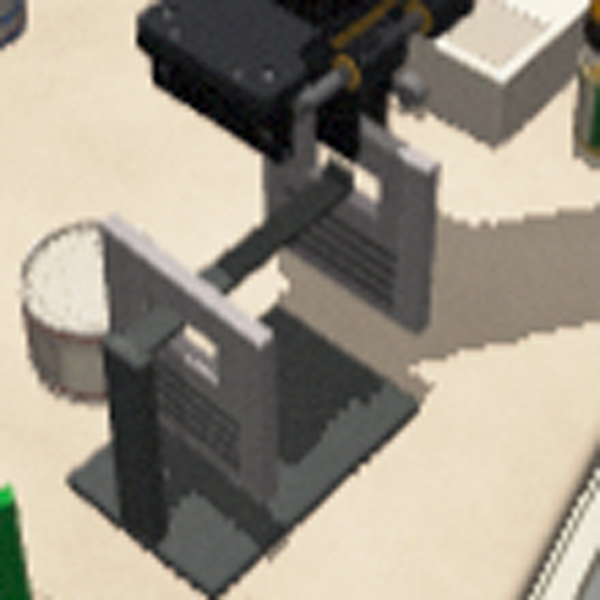

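The lip has entered the slot with clearance all round (crop (340,180)) and there is no force. Joint 7 is near its limit, so I'll yaw the tool slightly before going on.

```bash
python3 -m handwheel '[[0,0,0,-0.001,0,0,-4],[0,0,0,0,0,0,-4],[0,0,0,0,0,0,0],[0,0.002,-0.012,0,0,0,0],[0,0.0017,-0.012,0,0,0,0],[0,0.0017,-0.012,0,0,0,0],[0,0,0,0,0,0,0],[0,0,0,0,0,0,0]]'
python3 - <<'E'
from h import *
for s in (0,.08,-.08): to(W(SO,SY,[-.04,0,.163]),toolR(SY+s,0,-1))
s=ctrl.get_state();print(((s["position"]-SO)@Ro.from_euler('z',SY).as_matrix()).round(4))
E
```

```text
time: 15.25
position: [0.4452, 0.2766, 0.1631]
tool_rot: [3.135, -0.176, 0.002]
ft_force: [-0.1, -0.6, -0.7]
grip_width: 0.099
grip_force: 34.9
t 15.25 pos [0.4452 0.2766 0.1631] j [ 0.41  0.24 -1.13  1.81  0.23  1.23 -2.47] F [-0.1 -0.6 -0.7] w 0.0086 gf 34.9
shift now(mm) [0.1 2.3 0.1] turn [ 0.1 -0.1  8.1] shift after turn [0.4 2.3 0.1]
t 15.25 pos [0.4452 0.2766 0.1631] j [ 0.41  0.24 -1.13  1.81  0.23  1.23 -2.47] F [-0.1 -0.6 -0.7] w 0.0086 gf 34.9
shift now(mm) [0.1 2.3 0.1] turn [ 0.1 -0.1  3.5] shift after turn [0.2 2.3 0.1]
t 15.25 pos [0.4452 0.2766 0.1631] j [ 0.41  0.24 -1.13  1.81  0.23  1.23 -2.47] F [-0.1 -0.6 -0.7] w 0.0086 gf 34.9
shift now(mm) [0.1 2.3 0.1] turn [ 0.1 -0.1 12.7] shift after turn [0.6 2.2 0.1]
[-0.0377  0.0004  0.1631]
```

```bash
python3 -m handwheel '[[0,0,0,0.005,0,0,0],[0,0,0,0.004,0,0,0],[0,0,0,0.001,0,0,0],[0,0,0,0,0,0,0]]'; python3 -m handwheel '[[0,0,0,0.0015,0,0,0],[0,0,0,0,0,0,0]]'; python3 -m handwheel '[[0,0,0,0.001,0,0,0],[0,0,0,0,0,0,0]]'
```

```text
time: 15.75
position: [0.4452, 0.2772, 0.1531]
tool_rot: [3.136, -0.174, 0.002]
ft_force: [-0.8, 0.0, -1.1]
grip_width: 0.098
grip_force: 34.9
time: 16.0
position: [0.4452, 0.2773, 0.1516]
tool_rot: [3.136, -0.174, 0.002]
ft_force: [-0.1, 0.5, -1.3]
grip_width: 0.099
grip_force: 34.9
time: 16.25
position: [0.4454, 0.2774, 0.1514]
tool_rot: [3.136, -0.174, 0.003]
ft_force: [-1.4, -0.6, 5.3]
grip_width: 0.101
grip_force: 34.9
```

```bash
python3 -m handwheel '[[0,0,0,-0.0005,0,0,0],[0.012,0,0,0,0,0,0],[0.02,0,0,0,0,0,0],[0.03,0,0,0,0,0,0],[0.03,0,0,0,0,0,0],[0.03,0,0,0,0,0,0],[0.03,0,0,0,0,0,0]]'
python3 - <<'E'
from h import *
to(W(SO,SY,[-.04,0,.163]),toolR(SY,0,-1))
im,P=cloud("scene")
cv2.imwrite("pics/g6.png",cv2.resize(im[180:290,260:370],(600,600),interpolation=cv2.INTER_CUBIC))
E
```

```text
time: 17.12
position: [0.4453, 0.2773, 0.1512]
tool_rot: [3.136, -0.174, 0.002]
ft_force: [-0.9, 0.4, -0.2]
grip_width: 0.343
grip_force: 0.0
t 17.12 pos [0.4453 0.2773 0.1512] j [ 0.39  0.26 -1.12  1.83  0.25  1.21 -2.48] F [-0.9  0.4 -0.2] w 0.0299 gf 0.0
shift now(mm) [  0.1   3.  -11.8] turn [ 0.  -0.1  8.1] shift after turn [  0.5   3.  -11.8]
```

View pics/g6.png

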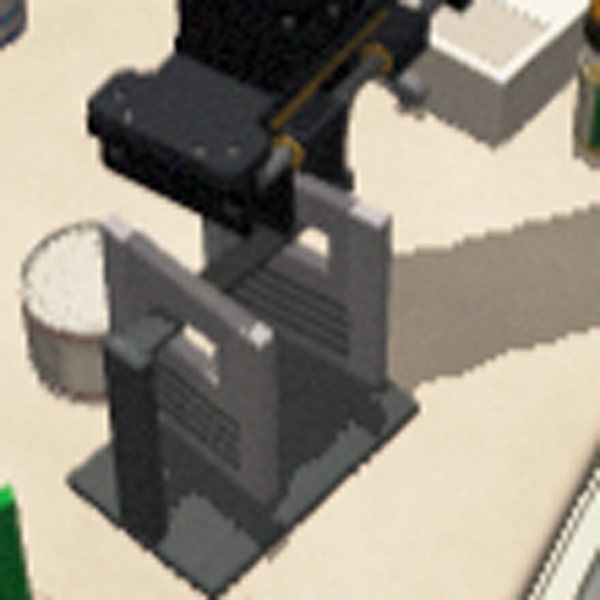

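The cover hangs on the bar at crop (300,270), well clear of the first cover. I'll retract straight up.

```bash
python3 -m handwheel '[[0.03,0,0,-0.01,0,0,0],[0.03,0,0,-0.02,0,0,0],[0.03,0,0,-0.04,0,0,0],[0.03,0,0,-0.05,0,0,0],[0.03,0,0.05,0,0,0,0],[0.03,0,0.05,0,0,0,0],[0.03,0,0.05,0,0,0,0],[0.03,0,0,0,0,0,0],[0.03,0,0,0,0,0,0],[0.03,0,0,0,0,0,0],[0.03,0,0,0,0,0,0],[0.03,0,0,0,0,0,0]]'
python3 - <<'E'
from h import *
for n in("scene","top"):
    im,P=cloud(n); st=((P-SO)@Ro.from_euler('z',SY).as_matrix())*1000
    for nm,a,b in(("new",-62,5),("hung",25,60)):
        m=(st[...,0]>a)&(st[...,0]<b)&(abs(st[...,1])<62)&(st[...,2]>151)&(st[...,2]<175); p=st[m]
        print(n,nm,len(p),p.mean(0).round(1),rect(p/1000),p[:,2].max().round(1))
    if n=="scene": cv2.imwrite("pics/g7.png",cv2.resize(im[130:290,240:400],(600,600),interpolation=cv2.INTER_CUBIC))
E
```

```text
time: 18.68
position: [0.4284, 0.129, 0.2712]
tool_rot: [-3.137, 0.172, -0.001]
ft_force: [0.1, -0.8, 1.0]
grip_width: 0.345
grip_force: 0.0
scene new 254 [-36.3  -0.9 161.5] (array([-37.6,  -3. ]), array([ 12.3, 101.8]), 8.8) 169.5
scene hung 255 [ 39.7   8.4 162. ] (array([38. ,  4.9]), array([101.5,  11.2]), 88.3) 168.5
top new 174 [-36.3  -1.  162.9] (array([-36. ,  -0.9]), array([  9.2, 100.4]), 8.1) 169.8
top hung 192 [ 39.1   6.8 162.7] (array([39.5,  6.4]), array([100. ,   9.7]), 87.8) 169.3
```

View pics/g7.png

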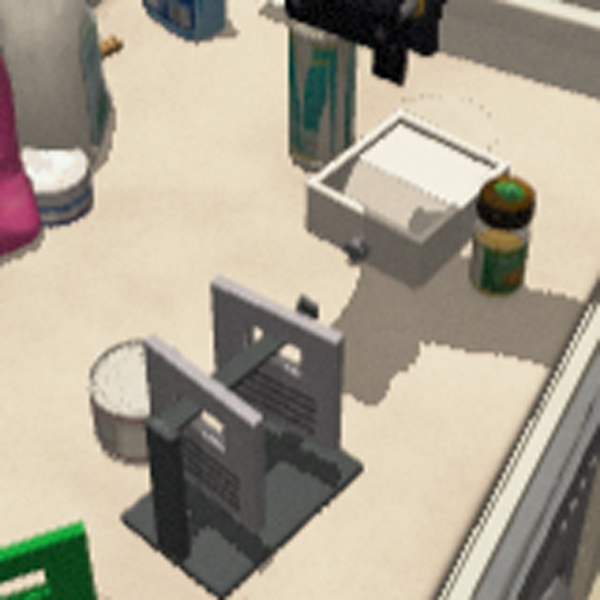

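The new cover hangs upright on the bar at x −36 mm, y −1 mm. The first cover is unmoved at +39 mm, the bystanders stand where they were, and the gripper is clear. I'll hand it in.

```bash
python3 -c "
from bench import ctrl; print(ctrl.close_job())"
```

```text
the job is handed in; nothing more can be done
None
```

The cover came out of the drip box and hangs still by its slot on the bar, about 36 mm to the free-end side of the bar's middle; the first cover, bottle, jar and tin are where they were, and the job is handed in (no verdict was returned).

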